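Refit the drain pump's lint filter and shut its drain cap

ROBOT

A 7-joint arm with a two-finger parallel gripper is mounted at the origin on the work surface. World frame = base frame: x ahead of the robot, y to its left, z up, the work surface at z = 0. Lengths are in m, angles in rad, forces in N, time in s.
With the tool pointing down it reaches from about 0.4 to 0.925 m from the base axis. Payload 5.6 kg.
Tool frame: the origin (TCP) lies at the very end of the fingers, on their centre line; the grasp point (between the pads) lies 19 mm behind it; z points along the fingers, y is the line along which they close (so a half turn about z gives the same grasp; the last joint's range is limited). The gripper opens to 85 mm and grips with 20 to 120 N. Pads are 22 mm wide; open, the fingers measure 114 mm over their backs; the gripper's body (76 mm by 85 mm) begins 54 mm behind the grasp point. The pads swing forward as they close: fully open they stand 13 mm farther back than shut.
Start: joints at [1.096, 0.468, -0.012, 1.603, 0.006, 1.071, -0.056], TCP at [0.272, -0.59, 0.231] pointing down, gripper open.
Joint ranges: [-2.53, 2.53], [-0.31, 2.02], [-1.57, 1.55], [0.28, 2.44], [-1.29, 4.43], [0.15, 1.84], [-2.92, 2.92]. Speed limits (rad/s): [2.57, 2.57, 3.14, 3.14, 3.14, 3.14, 3.14].

INTERFACE

Orientations are given as a rotation vector (axis times angle).
In Python, from workcell import read_state, optics, manip gives the robot as it stands. The module is installed in compiled form; this text tells all that it offers.
- The arm moves only by the tool move_arm, never from a script. Its argument "commands" is a list of rows, each an object of numbers: "dx", "dy", "dz": the shift along the world's x, y, z as a fraction of full scale; "wx", "wy", "wz": the turn, a rotation vector about the world's x, y, z as a fraction of full scale. A call has 1 to 20 rows; each row is the pose to reach, as a shift and turn from the pose commanded when the call began; what a row does not reach only later rows make up. Full scale, the value 1, is 0.75 m for a shift and 90 degrees for a turn. A row lasts 1/12 s, in which the tool goes at most 41.7 mm and 7.16 degrees, less where a joint would pass 70% of its speed; a pose out of reach is approached as far as the arm can. A call with a number of a shift or a turn outside -1 to 1 is refused whole. A call with a gripper value outside its range is refused whole. "jaw" is the opening, from -1 (shut) to 1 (fully open), set as the call begins (left out, the last holds). The fingers move at their own pace and stop on an object; the grip force is fixed at half the most. Time passes only in rows, so rows that repeat a pose let the fingers close. It gives the time, the measured TCP pose, the force, the opening and the grip force at its end, in the units of the state.
- read_state(): the state, without advancing time (a new reading comes with each control period).
- optics.grab_frame(name): name is "scene" or "side" or "wrist"; returns a dict with "img" (480x640x3 uint8, red, green, blue), "depth" (480x640 float32, m along the optical axis (not along the pixel's ray), 0 where there is no reading), "fovy" (degrees; the focal length in pixels is half the picture's height over the tangent of half this angle, whatever the lens; pixels are square), "cx", "cy" (the principal point, pixels), "R" (3x3) and "t" (3): a world point X has camera coordinates R X + t. Camera axes: x right, y down, z forward; pixel columns grow to the right and rows downward; lengths in m; the calibration is good to about 2 mm. A picture is of the moment at which its call begins.
- manip.sign_off(): hands the job in; it is judged then, once.
The state is a dict: "time_s": time; "qpos": joint angles; "qd": joint speeds; "joint_efforts": joint torques, N m; "position": TCP position; "tool_rot": TCP orientation; "ft_force": force on the tool from outside, world axes, zero at the start; "moment": the same for the moment, N m; "opening": opening from 0.0 (shut) to 1.0 (fully open); "grasp_force": force on a finger pad.
Only numpy, scipy, OpenCV 4.12 (cv2) and the standard library are available. Lean on these libraries where they do the work, as an engineer would, in place of code of your own. Each camera call takes 0.05 s, during which the arm holds its last target. There are 200 camera calls.

TASK

The drain pump of the washing machine stands on the worktop with its lint filter taken out for cleaning. Put the filter back into the pump's round mouth, push it in against the spring and turn it clockwise until it is locked and stays in by itself, and turn the drain cap beside it clockwise until it is fully shut. Let go of everything, and leave the bottle, the measuring cup and the screwdriver where they are.

Things in the scene. Friction and masses are not known exactly. Their poses are not given: they have to be found in the camera images.
- filter: White plastic lint filter, about 150 g, upright on its nose; origin at the centre of its underside, z up. Barrel 44 mm diameter, height 0 to 50 mm (the lowest 7 mm taper to 36 mm); two lugs at +x and -x, 10 mm wide, out to 29 mm from the axis, heights 30 to 36 mm; flange 66 mm diameter, 50.5 to 55.5 mm; wing handle above. Half a turn about z makes no difference.
- handle (a point): Middle of the filter's wing handle, on its axis, 68.5 mm above the filter's origin. The handle is an upright bar 56 mm long along the filter's x (in line with the lugs), 12 mm thick along y, from 55.5 to 81.5 mm above the origin. Grip it across its thickness.
- pump: Drain pump, grey plastic, fixed. Origin at worktop level under the axis of the round filter well, z up. The well is a tube 76 mm in outer diameter, open on top. A black motor 52 mm thick lies along +x out to 106 mm, a hose stub along +y out to 84 mm, 41 mm high; the drain cap stands 125 mm to -y of the well. Base board x -60 to 60, y -175 to 75, 6 mm thick.
- mouth (a point): On the well's axis at the top of its ring, 75 mm above the worktop. The ring's hole is 47 mm wide, with two notches, across from each other, 14 to 20 mm wide for the lugs. Their line is not reported (only seen or felt): within 0.45 rad either way of the pump's x axis. Lugs that miss the notches rest on the ring, filter origin 30 mm below the mouth, until turning lets it drop.
- seat (a point): Point on the well's axis 41 mm below the mouth: the filter's origin when locked. To turn, push its origin 46 to 50 mm below the mouth (at 50.5 the flange meets the ring). It then turns only clockwise from above, 1.05 rad from the notches to a recess under the lip; end stop at most 0.1 rad on. Let go there, the spring lifts it 4 mm into the recess; let go short of it, it stays 45 mm down.
- spring_plate (a joint): Travel in m of the sprung plate inside the well, 0 to 0.017, pressed by the filter's nose. 0 with nothing on it, its top then 35 mm below the mouth. 3.5 N at first touch, about 9 N at full depth. Reads 0.006 with the filter locked, 0.010 under the lip but not locked, 0 if it sprang back in the notches.
- drain_cap (a joint): Turn of the drain's captive screw cap, in rad: 0 is fully shut, against its stop; positive is opened, anticlockwise seen from above, up to 1.6. It stays where it is left (friction about 0.06 N m) and does not rise as it turns.
- cap_grip (a point): On the drain cap's vertical axis, at the middle height of its grip bar, 68 mm above the worktop. The cap is white, 34 mm in diameter, 40 to 62 mm above the worktop; the bar on top is 34 mm long, 8 mm thick, 62 to 74 mm. The point's x axis runs along the bar and turns with the cap; shut, it is parallel to the pump's x axis.
- detergent: Bystander: white detergent bottle, 68 mm in diameter, 170 mm tall, upright; origin at the centre of its underside. Not to be moved.
- cup: Bystander: white measuring cup, 66 mm across, 60 mm tall; origin at the centre of its underside. Not to be moved.
- screwdriver: Bystander: screwdriver with a black handle lying flat to the right of the pump (-y side), about 200 mm long. Not to be moved.
There are look-alikes about, which are no part of the job. Leave any brown or purple look-alike of the filter alone.

How it is judged:
By the outcome, as a careful person would: the job done as asked, in the order asked, and still so for the second after the job is handed in, with the robot touching nothing.
It also fails if it takes over 67 s, if anything falls off the work surface, if the arm or the gripper's body presses on something with over 40 N, if the wrist force passes 120 N, or if a joint passes its speed limit or range.

## Working session

There is one attempt and no reset: what is moved stays moved. The work goes in short steps, Python scripts to look and compute and a tool call to move; the robot and the scene stay as the last step left them, time stands still between calls to the robot, and variables do not carry over. Pictures are saved under pics/ and viewed, at most 10 in all, crops included, and the job is handed in when it is done.

Besides the shell and the picture viewer there is one more tool, called after "Emit:" as name(argument=value, ...) on one line, values as JSON. move_arm: Moves the arm, as the interface text tells. Shift numbers are shares of 0.75 m and turn numbers shares of 90 degrees, none past 1 either way. Its arguments: {"type":"object","properties":{"commands":{"type":"array","items":{"type":"object","properties":{"dx":{"type":"number"},"dy":{"type":"number"},"dz":{"type":"number"},"wx":{"type":"number"},"wy":{"type":"number"},"wz":{"type":"number"}}}},"jaw":{"type":"number"}},"required":["commands"]}

```bash
mkdir -p pics; cat > h.py <<'E'
import numpy as np, cv2
from workcell import read_state, optics, manip
def grab(n):
    f=optics.grab_frame(n); f['f']=f['img'].shape[0]/2/np.tan(np.radians(f['fovy'])/2); return f
def save(f,name,crop=None,k=1):
    im=f['img'][...,::-1]
    if crop: r0,r1,c0,c1=crop; im=im[r0:r1,c0:c1]
    cv2.imwrite('pics/'+name,cv2.resize(im,None,fx=k,fy=k,interpolation=cv2.INTER_CUBIC))
def ray(f,u,v):
    d=f['R'].T@np.array([(u-f['cx'])/f['f'],(v-f['cy'])/f['f'],1]); return -f['R'].T@f['t'],d
def onz(f,u,v,z):
    o,d=ray(f,u,v); return o+d*(z-o[2])/d[2]
def pt(f,u,v):
    o,d=ray(f,u,v); return o+d*f['depth'][int(v),int(u)]
def proj(f,X):
    c=f['R']@X+f['t']; return np.array([f['cx']+f['f']*c[0]/c[2],f['cy']+f['f']*c[1]/c[2]])
def two(f,p,g,q):
    o1,d1=ray(f,*p);o2,d2=ray(g,*q)
    s=np.linalg.lstsq(np.c_[d1,-d2],o2-o1,rcond=None)[0]
    a,b=o1+s[0]*d1,o2+s[1]*d2; return (a+b)/2,np.linalg.norm(a-b)
def cloud(f):
    h,w=f['depth'].shape;u,v=np.meshgrid(np.arange(w),np.arange(h));d=f['depth']
    c=np.stack([(u-f['cx'])/f['f']*d,(v-f['cy'])/f['f']*d,d],-1); return (c-f['t'])@f['R']
E
python3 - <<'E'
from h import *
import pickle
a=grab('scene');b=grab('side')
pickle.dump((a,b),open('s0.pkl','wb'))
cv2.imwrite('pics/a.png',a['img'][...,::-1]);cv2.imwrite('pics/b.png',b['img'][...,::-1])
for f in(a,b): print(-f['R'].T@f['t'],f['f'],f['cx'],f['cy'],(f['depth']>0).mean())
print(read_state())
E
```

```text
[1.09424344 0.19583228 0.92815592] 502.3666595844065 325.0995758370028 234.0218422221042 0.9959602864583333
[0.31399022 0.73978133 0.69817093] 477.3075851638001 322.9702801834807 234.2315056780574 0.9958626302083333
{'time_s': 0.1, 'qpos': array([ 1.0959779 ,  0.46832739, -0.01155117,  1.60351357,  0.00603052,
        1.071427  , -0.05630999]), 'qd': array([-0.0012665 , -0.00251212,  0.00060731, -0.00368712, -0.0019478 ,
        0.00019713, -0.00276177]), 'joint_efforts': array([ 3.40435063e-04, -5.33512652e+01,  2.13171111e-02, -2.51962370e+01,
        1.14487507e-02,  4.30272165e-03,  1.81431932e-05]), 'position': array([ 0.27173404, -0.58992342,  0.23041618]), 'tool_rot': array([-3.06716263e+00, -6.72544173e-01,  8.06467065e-04]), 'ft_force': array([-0.19953634,  0.68835249, -1.19793981]), 'moment': array([-0.00180043,  0.0638616 ,  0.0321317 ]), 'grasp_force': 0.0, 'opening': 1.0010934823192201}
```

View pics/a.png

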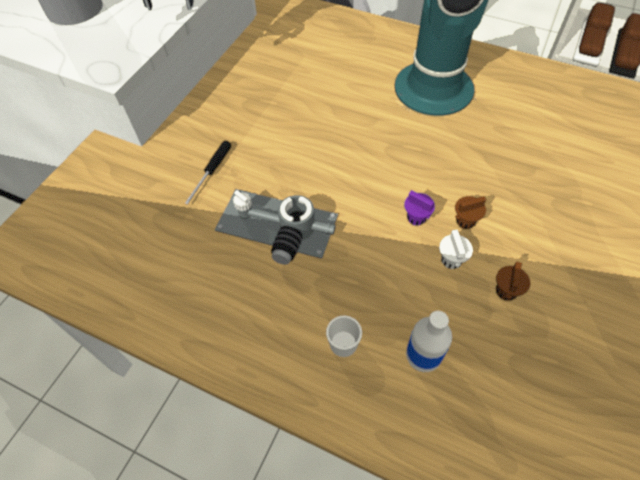

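View pics/b.png

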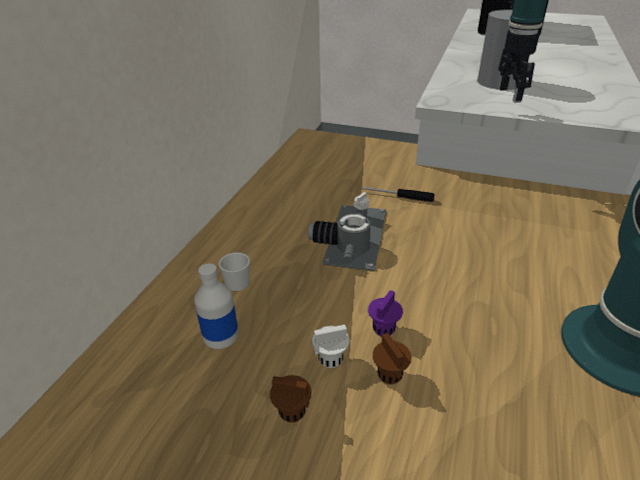

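The scene view shows filter-like parts at: white (456,249), brown (469,210), brown (513,282) and purple (418,207). In the side view the white one is at (331,345). Only the white one fits the description. The pump well is at (296,209) in the scene view and (353,225) in the side view, and the drain cap is at (242,203) and (361,202). I'll measure these and confirm with a crop.

```bash
python3 - <<'E'
from h import *
import pickle
a,b=pickle.load(open('s0.pkl','rb'))
def crop(f,c,s,k):
    return cv2.resize(f['img'][c[1]-s:c[1]+s,c[0]-s:c[0]+s,::-1],(400,400),interpolation=cv2.INTER_CUBIC)
cv2.imwrite('pics/c.png',np.vstack([np.hstack([crop(a,(456,249),30,1),crop(b,(331,345),30,1)]),np.hstack([crop(a,(280,215),50,1),crop(b,(353,225),50,1)])])[:, :].copy())
im=cv2.imread('pics/c.png'); cv2.imwrite('pics/c.png',cv2.resize(im,(600,600)))
for f,c in((a,(456,249)),(b,(331,345))):
    P=cloud(f); u0,v0=c; S=np.s_[v0-35:v0+35,u0-35:u0+35]
    im=f['img'][S].astype(int); m=(im.min(-1)>130)&(im.max(-1)-im.min(-1)<40)
    p=P[S][m]; 
    for lo,hi in((.05,.06),(.074,.095)):
        q=p[(p[:,2]>lo)&(p[:,2]<hi)]
        if len(q)>3:
            r=cv2.minAreaRect((q[:,:2]*1000).astype(np.float32)); print(lo,len(q),q.mean(0),r, q[:,2].max())
for f,c in((a,(280,215)),(b,(353,225))):
    P=cloud(f); u0,v0=c; S=np.s_[v0-50:v0+50,u0-60:u0+60]
    im=f['img'][S].astype(int); m=(im.min(-1)>130)&(im.max(-1)-im.min(-1)<40)
    p=P[S]; q=p[m&(p[...,2]>.068)&(p[...,2]<.085)]
    print(len(q)); n,l,s,ce=cv2.connectedComponentsWithStats((m&(p[...,2]>.055)).astype(np.uint8))
    for i in range(1,n):
        if s[i,4]>8:
            q=p[l==i]; r=cv2.minAreaRect((q[:,:2]*1000).astype(np.float32)); print(s[i],ce[i]+[u0-60,v0-50],q.mean(0),r,q[:,2].max())
E
```

```text
0.05 495 [0.50988091 0.20180896 0.0549778 ] ((505.9315185546875, 202.6014862060547), (65.3526840209961, 64.14881896972656), 8.501313209533691) 0.05997588985144862
0.074 172 [0.50799714 0.20309079 0.08010086] ((505.6716613769531, 202.1991729736328), (57.028175354003906, 13.406517028808594), 30.99874496459961) 0.08445611017037867
0.05 157 [0.4940461  0.21845877 0.0557955 ] ((499.4018249511719, 204.12423706054688), (63.7304801940918, 59.6335563659668), 81.63694763183594) 0.059935415687357045
0.074 165 [0.50092002 0.20344204 0.08187538] ((500.77288818359375, 202.84217834472656), (54.29114532470703, 12.51749038696289), 33.34133529663086) 0.08485642070741956
415
[ 14  26  17  17 208] [241.52884615 199.46153846] [ 0.58196263 -0.25243733  0.06440026] ((579.3355712890625, -253.9652099609375), (36.313472747802734, 35.31633377075195), 24.057065963745117) 0.07720929500962052
[ 78  31  15  26 179] [305.4301676  206.77653631] [ 0.5486504  -0.1150335   0.07327771] ((548.1558837890625, -115.39239501953125), (67.7463607788086, 26.707881927490234), 32.93230056762695) 0.07847354091007645
[ 59  32  14  26 201] [285.3880597  209.04975124] [ 0.57616515 -0.14760001  0.081443  ] ((822.61279296875, 7.885467529296875), (660.0321655273438, 28.03618049621582), 32.247867584228516) 0.9281559220043035
170
[62 17 11 10 31] [359.51612903 196.06451613] [ 0.57720068 -0.2526597   0.07103191] ((578.8438720703125, -255.55764770507812), (33.55474090576172, 19.6267032623291), 74.71183776855469) 0.07703050836973255
[47 40 25  7 71] [350.8028169  217.02816901] [ 0.56890325 -0.14939849  0.07556594] ((567.068359375, -149.98416137695312), (59.20320129394531, 22.15157127380371), 33.837100982666016) 0.07847871566304813
[50 48 25  8 81] [356.30864198 227.35802469] [ 0.5397152  -0.09328471  0.09025266] ((448.90093994140625, 297.9783020019531), (54.21078872680664, 922.293212890625), 13.616902351379395) 0.6981709310883463
```

View pics/c.png

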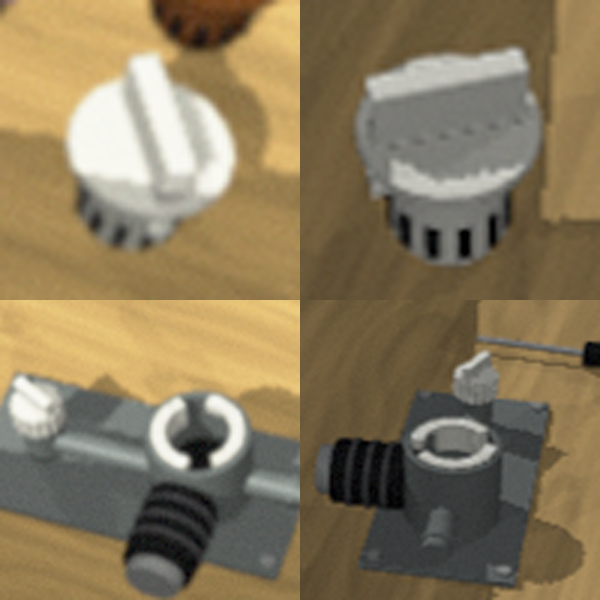

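The white part at (456,249) has the flange, wing handle and lugs described, so it is the filter. Its handle lies at about 32° in the world. Next I'll look at the pump from above with the wrist camera, turning the wrist on the way.

Emit:
move_arm(commands=[{"dx": 0.384,"dy": 0.573,"dz": 0.133,"wz": 1},{"dx": 0.384,"dy": 0.573,"dz": 0.133,"wz": 1},{"dx": 0.384,"dy": 0.573,"dz": 0.133,"wz": 1},{"dx": 0.384,"dy": 0.573,"dz": 0.133,"wz": 1},{"dx": 0.384,"dy": 0.573,"dz": 0.133,"wz": 1},{"dx": 0.384,"dy": 0.573,"dz": 0.133,"wz": 1},{"dx": 0.384,"dy": 0.573,"dz": 0.133,"wz": 1},{"dx": 0.384,"dy": 0.573,"dz": 0.133,"wz": 1},{"dx": 0.384,"dy": 0.573,"dz": 0.133,"wz": 1},{"dx": 0.384,"dy": 0.573,"dz": 0.133,"wz": 1},{"dx": 0.384,"dy": 0.573,"dz": 0.133,"wz": 1},{"dx": 0.384,"dy": 0.573,"dz": 0.133,"wz": 1},{"dx": 0.384,"dy": 0.573,"dz": 0.133,"wz": 1},{"dx": 0.384,"dy": 0.573,"dz": 0.133,"wz": 1},{"dx": 0.384,"dy": 0.573,"dz": 0.133,"wz": 1},{"dx": 0.384,"dy": 0.573,"dz": 0.133,"wz": 1}])

```text
schema error: expected keys dx, dy, dz, wx, wy, wz
```

```bash
python3 - <<'E'
from h import *
import pickle
s=read_state(); print(s['time_s'],s['position'],s['tool_rot'],s['qpos'])
w=grab('wrist'); pickle.dump(w,open('w1.pkl','wb')); save(w,'w1.png')
o=-w['R'].T@w['t']; print(o,w['R'],w['f'],(w['depth']>0).mean())
E
```

```text
0.1 [ 0.27173404 -0.58992342  0.23041618] [-3.06716263e+00 -6.72544173e-01  8.06467065e-04] [ 1.0959779   0.46832739 -0.01155117  1.60351357  0.00603052  1.071427
 -0.05630999]
[ 0.34153599 -0.55735005  0.37277798] [[ 0.41779947 -0.90853826 -0.00135186]
 [-0.86685377 -0.39907513  0.29883705]
 [-0.27204439 -0.1236821  -0.9543032 ]] 397.70223639447545 0.9958951822916666
```

View pics/w1.png

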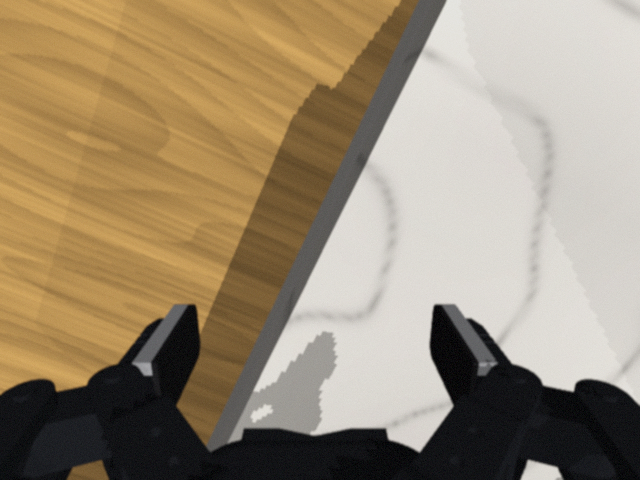

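Every row needs all six keys. The wrist view shows only the counter, with the fingers at the bottom of the frame. The camera sits 77 mm along tool +x, so I'll set the TCP back to suit.

Emit:
move_arm(commands=[{"dx": 0.417,"dy": 0.473,"dz": 0.133,"wx": 0,"wy": 0,"wz": 1},{"dx": 0.417,"dy": 0.473,"dz": 0.133,"wx": 0,"wy": 0,"wz": 1},{"dx": 0.417,"dy": 0.473,"dz": 0.133,"wx": 0,"wy": 0,"wz": 1},{"dx": 0.417,"dy": 0.473,"dz": 0.133,"wx": 0,"wy": 0,"wz": 1},{"dx": 0.417,"dy": 0.473,"dz": 0.133,"wx": 0,"wy": 0,"wz": 1},{"dx": 0.417,"dy": 0.473,"dz": 0.133,"wx": 0,"wy": 0,"wz": 1},{"dx": 0.417,"dy": 0.473,"dz": 0.133,"wx": 0,"wy": 0,"wz": 1},{"dx": 0.417,"dy": 0.473,"dz": 0.133,"wx": 0,"wy": 0,"wz": 1},{"dx": 0.417,"dy": 0.473,"dz": 0.133,"wx": 0,"wy": 0,"wz": 1},{"dx": 0.417,"dy": 0.473,"dz": 0.133,"wx": 0,"wy": 0,"wz": 1},{"dx": 0.417,"dy": 0.473,"dz": 0.133,"wx": 0,"wy": 0,"wz": 1},{"dx": 0.417,"dy": 0.473,"dz": 0.133,"wx": 0,"wy": 0,"wz": 1},{"dx": 0.417,"dy": 0.473,"dz": 0.133,"wx": 0,"wy": 0,"wz": 1},{"dx": 0.417,"dy": 0.473,"dz": 0.133,"wx": 0,"wy": 0,"wz": 1},{"dx": 0.417,"dy": 0.473,"dz": 0.133,"wx": 0,"wy": 0,"wz": 1},{"dx": 0.417,"dy": 0.473,"dz": 0.133,"wx": 0,"wy": 0,"wz": 1}])

```text
time_s: 1.48
position: [0.5838, -0.2371, 0.3305]
tool_rot: [-1.699, -2.641, 0.002]
ft_force: [-0.5, -0.7, -0.8]
opening: 1.0
grasp_force: 0.0
```

```bash
python3 - <<'E'
from h import *
import pickle
s=read_state(); print(s['time_s'],s['position'],s['tool_rot'],s['qpos'],s['qd'].round(3))
w=grab('wrist'); pickle.dump(w,open('w1.pkl','wb')); save(w,'w2.png')
o=-w['R'].T@w['t']; print(o)
for p in([.556,-.124,.075],[.579,-.254,.07]): print(proj(w,np.array(p)))
E
```

```text
1.4833 [ 0.5838016  -0.23708622  0.33045319] [-1.69913523e+00 -2.64139916e+00  1.66435884e-03] [ 0.67441313  0.40373669 -0.46778351  1.51316495  0.18727784  1.27035927
  0.61081602] [ 0.004 -0.003  0.001 -0.    -0.002  0.001  0.006]
[ 0.55269784 -0.16675297  0.47282472]
[337.42257806  65.93015994]
[303.24201506 199.87815645]
```

View pics/w2.png

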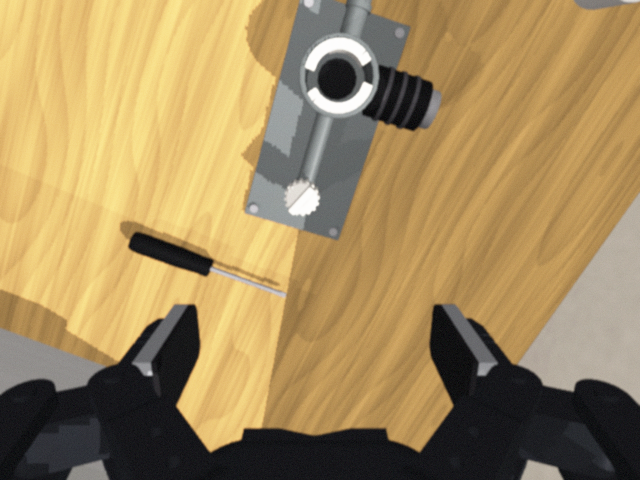

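The wrist view shows the ring centred near (340,76), with notches at its left (~(310,80)) and right (~(370,68)). The cap is at (302,198), its bar lying diagonally up to the right. Now I'll measure the ring, its notches and the cap.

```bash
python3 - <<'E'
from h import *
import pickle
w=pickle.load(open('w1.pkl','rb'));a,b=pickle.load(open('s0.pkl','rb'))
def ringmask(f,c,s,thr=150):
    im=f['img'].astype(int);m=((im.min(-1)>thr)&(im.max(-1)-im.min(-1)<45)).astype(np.uint8)
    k=np.zeros_like(m);k[c[1]-s:c[1]+s,c[0]-s:c[0]+s]=1;return m*k
cs={}
for n,f,c,s in(('w',w,(340,76),45),('a',a,(296,209),24),('b',b,(353,221),24)):
    m=ringmask(f,c,s); v,u=np.nonzero(m)
    P=np.array([onz(f,x,y,.075) for x,y in zip(u,v)])
    ce=(P.min(0)+P.max(0))[:2]/2
    # circle fit on outer boundary: robust by minEnclosingCircle
    (x,y),r=cv2.minEnclosingCircle((P[:,:2]*1000).astype(np.float32)); 
    q=P[:,:2]*1000-[x,y]; rad=np.hypot(*q.T); th=np.degrees(np.arctan2(q[:,1],q[:,0]))%360
    print(n,len(P),'c',x,y,'r',r,'rin',np.percentile(rad,2),'depth z',np.median(cloud(f)[m>0][:,2]))
    h=np.histogram(th[rad>20],bins=np.arange(0,361,6))[0]; print(h)
    cs[n]=proj(f,np.array([x/1000,y/1000,.075]))
for p,q,f,g in(('w','a',w,a),('w','b',w,b),('a','b',a,b)): print(p+q,two(f,cs[p],g,cs[q]))
# cap
m=ringmask(w,(302,198),25,110); v,u=np.nonzero(m); P=cloud(w)[m>0]
print('cap z', np.percentile(P[:,2],[5,50,95,100]))
for lo in(.066,.068,.07):
    q=P[P[:,2]>lo]; print(lo,len(q),cv2.minAreaRect((q[:,:2]*1000).astype(np.float32)))
(x,y),r=cv2.minEnclosingCircle(np.c_[u,v].astype(np.float32)); print('cap px',x,y,r,onz(w,x,y,.062))
save(w,'cap.png',(20,230,260,400),3)
# base board orientation
P=cloud(w); m=(P[...,2]>.004)&(P[...,2]<.12); m[300:]=0
n,l,s,ce=cv2.connectedComponentsWithStats(m.astype(np.uint8)); i=l[130,320]; print(s[i])
im=w['img'].astype(int); g=(l==i)&(P[...,2]<.012)
print('board',cv2.minAreaRect((P[g][:,:2]*1000).astype(np.float32)))
E
```

```text
w 2600 c 550.468505859375 -137.8065643310547 r 47.89657211303711 rin 15.330566424471607 depth z 0.0739049464657921
[71 70 70 17 13 11 11 55 67 71 65 71 71 95 70 68 63 64 45 50 43 35 29 27
 21 19 17 14 13 11  8  6  6  7  8  3  6  4  6 18 39 56 45 15 20 24 25 29
 44 49 45 49 51 55 55 63 67 66 68 68]
a 374 c 576.8341064453125 -119.24644470214844 r 53.29126739501953 rin 10.534847672550045 depth z 0.073534834932652
[ 0  0  0  0  0  0  0  0  0  0  0  0  1 13  4  0  0  0  1  2  2  3  5  6
  7  9 10 10 11 11 10 13 14 13  2  0  0  6 14 12 11 12 11 11 11 10  9 11
  8 13 15  5  3  2  2  1  1  0  0  0]
b 128 c 562.4940795898438 -171.76043701171875 r 71.13704681396484 rin 10.537095520052535 depth z 0.07563119433728455
[ 0  0  0  0  0  0  0  2  7 11  6  0  0  7  6  7  6  6  6  7  8  6  5  3
  2  0  0  0  0  0  0  0  0  0  0  0  0  0  0  0  0  0  0  0  0  0  1  6
  3  0  0  0  0  0  0  0  0  0  0  0]
wa (array([ 0.55042577, -0.13493586,  0.03180459]), np.float64(0.0006735660226083543))
wb (array([ 0.55203664, -0.13906911,  0.09758926]), np.float64(0.002981874247776575))
ab (array([ 0.56534251, -0.12979085,  0.08570164]), np.float64(0.037828499856457906))
cap z [0.00469878 0.05938722 0.07395278 0.47282472]
0.066 284 ((571.0526733398438, -217.84922790527344), (20.75090217590332, 106.58486938476562), 8.742348670959473)
0.068 274 ((571.0526733398438, -217.84922790527344), (20.75090217590332, 106.58486938476562), 8.742348670959473)
0.07 266 ((571.0526733398438, -217.84922790527344), (20.75090217590332, 106.58486938476562), 8.742348670959473)
cap px 296.5 197.5 31.31303596496582 [ 0.57202028 -0.25633706  0.062     ]
[  245     0   197   240 26361]
board ((567.17138671875, -180.54638671875), (120.03520965576172, 250.0518035888672), 7.486851215362549)
```

View pics/cap.png

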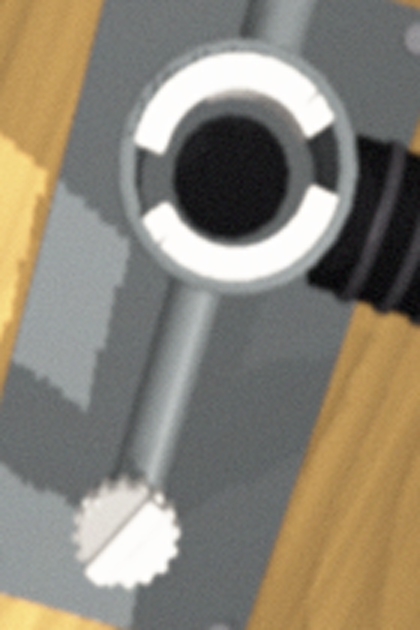

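The crop shows the ring centred near crop (238,165), notches at left (150,178) and right (320,165), and the cap at (127,532) with its bar running to the upper right. The masks picked up stray pixels, so I'll gate them on depth.

```bash
cat >> h.py <<'E'
def ring(f,zlo=.068,zhi=.082,xy=(.557,-.128),thr=130,zp=.075,R=.045):
    P=cloud(f);im=f['img'].astype(int)
    m=(im.min(-1)>thr)&(im.max(-1)-im.min(-1)<45)&(P[...,2]>zlo)&(P[...,2]<zhi)&(np.hypot(P[...,0]-xy[0],P[...,1]-xy[1])<R)
    v,u=np.nonzero(m); Q=np.array([onz(f,x,y,zp) for x,y in zip(u,v)])[:,:2]*1000
    return m,Q,P[m]
E
python3 - <<'E'
from h import *
import pickle
from scipy.optimize import least_squares
w=pickle.load(open('w1.pkl','rb'));a,b=pickle.load(open('s0.pkl','rb'))
cs={}
for n,f in(('w',w),('a',a),('b',b)):
    m,Q,p=ring(f)
    # centre: outer hull circle fit
    h=cv2.convexHull(Q.astype(np.float32))[:,0]
    s=least_squares(lambda x:np.hypot(*(h-x[:2]).T)-x[2],[557,-128,34],loss='soft_l1').x
    q=Q-s[:2]; r=np.hypot(*q.T); th=np.degrees(np.arctan2(q[:,1],q[:,0]))%360
    print(n,len(Q),s,np.percentile(r,3),np.median(p[:,2]))
    print(np.histogram(th[(r>24)],bins=np.arange(0,361,5))[0])
    cs[n]=proj(f,np.r_[s[:2]/1000,.075])
print({k:v.round(1) for k,v in cs.items()})
for p,q,f,g in(('w','a',w,a),('w','b',w,b),('a','b',a,b)): print(p+q,two(f,cs[p],g,cs[q]))
# cap bar: enclosing disc at 62 mm, bar top at 74
P=cloud(w);im=w['img'].astype(int)
m=(im.min(-1)>110)&(P[...,2]>.05)&(P[...,2]<.085)&(np.hypot(P[...,0]-.577,P[...,1]+.255)<.03)
q=P[m]; v,u=np.nonzero(m)
print('cap',len(q),cv2.minEnclosingCircle((q[:,:2]*1000).astype(np.float32)),np.percentile(q[:,2],[5,50,95]))
for lo in(.066,.069,.071):
    k=q[q[:,2]>lo]; print(lo,len(k),cv2.minAreaRect((k[:,:2]*1000).astype(np.float32)),k.mean(0))
E
```

```text
w 2736 [ 560.92916051 -131.4748451    36.68287988] 23.704456546909736 0.07380200036376298
[41 39 27 14 16 12 15 15 16 19 42 41 44 41 46 44 43 45 49 46 50 46 41 51
 46 46 44 46 44 45 41 42 41 44 40 45 40 40 22 19 16 16 18 15 14 20 40 39
 39 36 41 40 38 39 42 40 39 42 39 39 40 40 43 38 40 39 40 41 39 40 39 37]
a 354 [ 562.41104169 -131.56117164   35.00544012] 21.406033338398156 0.07368365423835249
[5 6 5 0 0 0 0 0 0 2 5 6 7 4 5 6 6 5 4 5 5 4 6 6 5 6 5 5 5 6 7 6 4 7 5 5 6
 5 2 1 0 0 0 0 0 3 6 4 7 3 5 5 6 5 6 5 5 6 6 5 6 6 5 6 5 6 5 5 7 4 6 7]
b 147 [ 557.5348907  -132.24919876   32.23382989] 23.65809082943569 0.07564250906798675
[3 3 0 0 0 0 0 0 0 0 2 2 2 3 2 4 2 2 3 2 4 2 2 2 4 1 2 3 3 3 1 3 3 3 2 2 4
 1 3 0 0 0 0 0 0 0 2 2 3 2 3 3 2 2 3 2 2 2 2 2 2 2 3 1 2 3 2 2 2 3 3 2]
{'w': array([338.8,  76.2]), 'a': array([295.4, 208.5]), 'b': array([353.4, 222.1])}
wa (array([ 0.56123653, -0.13173247,  0.07359106]), np.float64(0.0009444143839597869))
wb (array([ 0.55924121, -0.13190241,  0.0750202 ]), np.float64(0.003477825707556859))
ab (array([ 0.55917895, -0.13390473,  0.07222746]), np.float64(0.003206362499890921))
cap 933 ((576.8818969726562, -254.64013671875), 18.71739959716797) [0.05716729 0.06185218 0.07429381]
0.066 280 ((576.8889770507812, -254.75869750976562), (33.995845794677734, 8.133278846740723), 72.13148498535156) [ 0.57670324 -0.25398505  0.07305951]
0.069 267 ((576.8963012695312, -254.76119995117188), (33.99580383300781, 8.131353378295898), 72.06858825683594) [ 0.57674464 -0.25427638  0.07335106]
0.071 254 ((576.8963012695312, -254.76119995117188), (33.99580383300781, 8.131353378295898), 72.06858825683594) [ 0.57687443 -0.25442601  0.0735154 ]
```

The ring is at about (0.561, -0.1315), height 0.074 by triangulation. The notch line is at 31° and the pump yaw is 7.5°. The cap is at (0.577, -0.2547) with its bar at 72°, so it must turn 64.6° clockwise. Next I'll go to the filter with tool yaw 31°.

Emit:
move_arm(commands=[{"dx": -0.165,"dy": 0.552,"dz": 0,"wx": 0,"wy": 0,"wz": -0.93},{"dx": -0.165,"dy": 0.552,"dz": 0,"wx": 0,"wy": 0,"wz": -0.93},{"dx": -0.165,"dy": 0.552,"dz": 0,"wx": 0,"wy": 0,"wz": -0.93},{"dx": -0.165,"dy": 0.552,"dz": 0,"wx": 0,"wy": 0,"wz": -0.93},{"dx": -0.165,"dy": 0.552,"dz": 0,"wx": 0,"wy": 0,"wz": -0.93},{"dx": -0.165,"dy": 0.552,"dz": 0,"wx": 0,"wy": 0,"wz": -0.93},{"dx": -0.165,"dy": 0.552,"dz": 0,"wx": 0,"wy": 0,"wz": -0.93},{"dx": -0.165,"dy": 0.552,"dz": 0,"wx": 0,"wy": 0,"wz": -0.93},{"dx": -0.165,"dy": 0.552,"dz": 0,"wx": 0,"wy": 0,"wz": -0.93},{"dx": -0.165,"dy": 0.552,"dz": 0,"wx": 0,"wy": 0,"wz": -0.93},{"dx": -0.165,"dy": 0.552,"dz": 0,"wx": 0,"wy": 0,"wz": -0.93},{"dx": -0.165,"dy": 0.552,"dz": 0,"wx": 0,"wy": 0,"wz": -0.93},{"dx": -0.165,"dy": 0.552,"dz": 0,"wx": 0,"wy": 0,"wz": -0.93},{"dx": -0.165,"dy": 0.552,"dz": 0,"wx": 0,"wy": 0,"wz": -0.93},{"dx": -0.165,"dy": 0.552,"dz": 0,"wx": 0,"wy": 0,"wz": -0.93}])

```text
time_s: 2.78
position: [0.4611, 0.1775, 0.331]
tool_rot: [3.027, 0.839, -0.0]
ft_force: [0.4, 0.8, 0.1]
opening: 1.003
grasp_force: 0.0
```

```bash
python3 - <<'E'
from h import *
import pickle
from scipy.spatial.transform import Rotation as Ro
s=read_state(); T=Ro.from_rotvec(s['tool_rot']).as_matrix(); print(s['time_s'],s['position'],s['qpos'],T.round(4).tolist(), np.degrees(np.arctan2(T[1,0],T[0,0])))
w=grab('wrist'); pickle.dump(w,open('w2.pkl','wb')); save(w,'w3.png')
a,b=pickle.load(open('s0.pkl','rb'))
pr={}
for n,f in(('w',w),('a',a),('b',b)):
    for nm,lo,hi,zp in(('flange',.048,.06,.0555),('bar',.072,.09,.0815)):
        m,Q,p=ring(f,lo,hi,(.503,.203),110,zp,.045)
        r=cv2.minAreaRect(Q.astype(np.float32)); print(n,nm,len(Q),np.array(r[0]).round(1),np.array(r[1]).round(1),round(r[2],2),np.median(p[:,2]).round(4),cv2.minAreaRect((p[:,:2]*1000).astype(np.float32)))
        pr[n,nm]=proj(f,np.r_[np.array(r[0])/1000,zp])
for p,q,f,g in(('w','a',w,a),('w','b',w,b),('a','b',a,b)): print(p+q,two(f,pr[p,'bar'],g,pr[q,'bar']))
E
```

```text
2.7833 [0.4611435  0.17746281 0.33103266] [ 0.06736352  0.15317163 -0.55483986  1.82324827  0.08720955  1.18930375
 -1.54467266] [[0.8573, 0.5149, 0.0001], [0.5149, -0.8573, -0.0005], [-0.0001, 0.0005, -1.0]] 30.99069344953215
w flange 2542 [504.7 202.7] [63.7 64.6] 30.94 0.0552 ((504.62884521484375, 202.64016723632812), (63.89954376220703, 64.68128967285156), 30.699764251708984)
w bar 727 [504.2 202.7] [55.3 11.9] 33.35 0.081 ((504.06103515625, 202.58987426757812), (55.6448974609375, 11.961200714111328), 33.29667663574219)
a flange 514 [508.3 203.8] [63.9 65.5] 24.21 0.0549 ((506.7770080566406, 203.63160705566406), (64.83547973632812, 65.12360382080078), 18.86136817932129)
a bar 182 [509.  202.4] [59.2 15. ] 32.8 0.0802 ((505.6716613769531, 202.1991729736328), (57.028175354003906, 13.406517028808594), 30.99874496459961)
b flange 455 [500.8 206.3] [63.1 64.2] 71.12 0.0559 ((500.3756103515625, 205.6689453125), (61.07453918457031, 62.614505767822266), 71.57748413085938)
b bar 279 [499.3 207.2] [56.6 20.3] 33.74 0.081 ((500.7212829589844, 203.8903045654297), (55.35540008544922, 14.180220603942871), 33.16869354248047)
wa (array([0.50376298, 0.20240209, 0.07388617]), np.float64(3.564544507948632e-05))
wb (array([0.50258571, 0.20188232, 0.0746543 ]), np.float64(0.0026560181333193317))
ab (array([0.50235797, 0.20156288, 0.07346749]), np.float64(0.0025233123498001747))
```

View pics/w3.png

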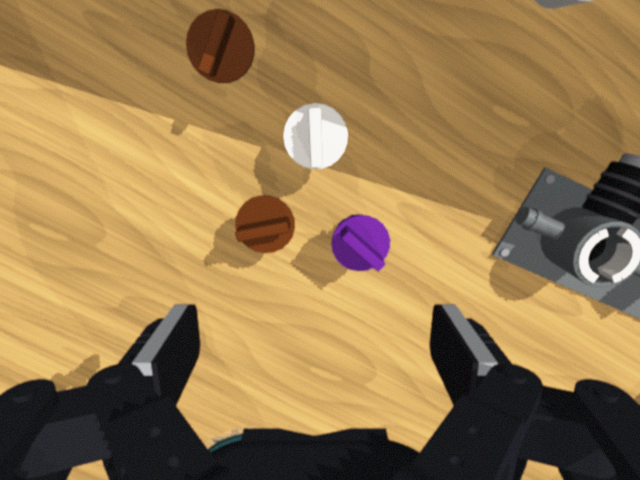

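The wrist view shows the white filter at (316,135), bar at 33.3°, position (0.5042, 0.2027). Flange height is 0.055 and bar top 0.081 by depth, with triangulation close to that. The brown and purple look-alikes are clear of the fingers. Descending.

Emit:
move_arm(commands=[{"dx": 0.0575,"dy": 0.0336,"dz": -0.05,"wx": 0,"wy": 0,"wz": 0.026},{"dx": 0.0575,"dy": 0.0336,"dz": -0.1,"wx": 0,"wy": 0,"wz": 0.026},{"dx": 0.0575,"dy": 0.0336,"dz": -0.15,"wx": 0,"wy": 0,"wz": 0.026},{"dx": 0.0575,"dy": 0.0336,"dz": -0.2,"wx": 0,"wy": 0,"wz": 0.026},{"dx": 0.0575,"dy": 0.0336,"dz": -0.25,"wx": 0,"wy": 0,"wz": 0.026},{"dx": 0.0575,"dy": 0.0336,"dz": -0.29,"wx": 0,"wy": 0,"wz": 0.026},{"dx": 0.0575,"dy": 0.0336,"dz": -0.32,"wx": 0,"wy": 0,"wz": 0.026},{"dx": 0.0575,"dy": 0.0336,"dz": -0.345,"wx": 0,"wy": 0,"wz": 0.026},{"dx": 0.0575,"dy": 0.0336,"dz": -0.3625,"wx": 0,"wy": 0,"wz": 0.026},{"dx": 0.0575,"dy": 0.0336,"dz": -0.3625,"wx": 0,"wy": 0,"wz": 0.026},{"dx": 0.0575,"dy": 0.0336,"dz": -0.3625,"wx": 0,"wy": 0,"wz": 0.026}], jaw=1)

```text
time_s: 3.75
position: [0.5043, 0.2031, 0.0591]
tool_rot: [3.009, 0.901, -0.001]
ft_force: [0.3, -0.0, 0.7]
opening: 1.006
grasp_force: 0.0
```

Emit:
move_arm(commands=[{"dx": 0,"dy": 0,"dz": 0,"wx": 0,"wy": 0,"wz": 0},{"dx": 0,"dy": 0,"dz": 0,"wx": 0,"wy": 0,"wz": 0},{"dx": 0,"dy": 0,"dz": 0,"wx": 0,"wy": 0,"wz": 0},{"dx": 0,"dy": 0,"dz": 0,"wx": 0,"wy": 0,"wz": 0},{"dx": 0,"dy": 0,"dz": 0,"wx": 0,"wy": 0,"wz": 0},{"dx": 0,"dy": 0,"dz": 0,"wx": 0,"wy": 0,"wz": 0},{"dx": 0,"dy": 0,"dz": 0,"wx": 0,"wy": 0,"wz": 0},{"dx": 0,"dy": 0,"dz": 0,"wx": 0,"wy": 0,"wz": 0},{"dx": 0,"dy": 0,"dz": 0,"wx": 0,"wy": 0,"wz": 0},{"dx": 0,"dy": 0,"dz": 0,"wx": 0,"wy": 0,"wz": 0}], jaw=-1)

```text
time_s: 4.58
position: [0.5044, 0.2037, 0.0596]
tool_rot: [3.009, 0.902, 0.001]
ft_force: [-1.3, -0.6, 5.3]
opening: 0.126
grasp_force: 60.8
```

Gripped, with the opening at about 11 mm. Now I'll lift it and stop just short of the pump for a second wrist view at the same tool yaw.

Emit:
move_arm(commands=[{"dx": 0,"dy": 0,"dz": 0.02,"wx": 0,"wy": 0,"wz": 0},{"dx": 0,"dy": 0,"dz": 0.06,"wx": 0,"wy": 0,"wz": 0},{"dx": 0,"dy": 0,"dz": 0.11,"wx": 0,"wy": 0,"wz": 0},{"dx": 0,"dy": 0,"dz": 0.16,"wx": 0,"wy": 0,"wz": 0},{"dx": 0,"dy": -0.04,"dz": 0.2,"wx": 0,"wy": 0,"wz": -0.026},{"dx": -0.01,"dy": -0.09,"dz": 0.2,"wx": 0,"wy": 0,"wz": -0.026},{"dx": -0.015,"dy": -0.14,"dz": 0.2,"wx": 0,"wy": 0,"wz": -0.026},{"dx": -0.022,"dy": -0.19,"dz": 0.2,"wx": 0,"wy": 0,"wz": -0.026},{"dx": -0.022,"dy": -0.24,"dz": 0.2,"wx": 0,"wy": 0,"wz": -0.026},{"dx": -0.022,"dy": -0.29,"dz": 0.2,"wx": 0,"wy": 0,"wz": -0.026},{"dx": -0.022,"dy": -0.34,"dz": 0.2,"wx": 0,"wy": 0,"wz": -0.026},{"dx": -0.022,"dy": -0.39,"dz": 0.2,"wx": 0,"wy": 0,"wz": -0.026},{"dx": -0.022,"dy": -0.44,"dz": 0.2,"wx": 0,"wy": 0,"wz": -0.026},{"dx": -0.022,"dy": -0.48,"dz": 0.2,"wx": 0,"wy": 0,"wz": -0.026},{"dx": -0.022,"dy": -0.505,"dz": 0.2,"wx": 0,"wy": 0,"wz": -0.026},{"dx": -0.022,"dy": -0.505,"dz": 0.2,"wx": 0,"wy": 0,"wz": -0.026},{"dx": -0.022,"dy": -0.505,"dz": 0.2,"wx": 0,"wy": 0,"wz": -0.026},{"dx": -0.022,"dy": -0.505,"dz": 0.2,"wx": 0,"wy": 0,"wz": -0.026}])

```text
time_s: 6.08
position: [0.4873, -0.1741, 0.2086]
tool_rot: [-3.025, -0.841, 0.001]
ft_force: [0.7, 0.0, -2.0]
opening: 0.127
grasp_force: 59.9
```

```bash
python3 - <<'E'
from h import *
import pickle
from scipy.optimize import least_squares
s=read_state(); print(s['time_s'],s['position'],s['tool_rot'],s['opening'],s['ft_force'],s['moment'])
w=grab('wrist');a=grab('scene');b=grab('side'); pickle.dump((w,a,b),open('s2.pkl','wb'))
cv2.imwrite('pics/d.png',np.hstack([cv2.resize(w['img'][...,::-1],(400,300)),cv2.resize(b['img'][110:290,270:510,::-1],(400,300))]))
m,Q,p=ring(w)
h=cv2.convexHull(Q.astype(np.float32))[:,0]
x=least_squares(lambda x:np.hypot(*(h-x[:2]).T)-x[2],[561,-131,34],loss='soft_l1').x
q=Q-x[:2]; r=np.hypot(*q.T); th=np.degrees(np.arctan2(q[:,1],q[:,0]))%360
print(len(Q),x,np.percentile(r,3),np.median(p[:,2]));print(np.histogram(th[(r>24)&(r<33)],bins=np.arange(0,361,3))[0].tolist())
# held filter flange in the pictures: flange top
for n,f in(('a',a),('b',b)):
    for zo in (.2062,):
        m,Q,p=ring(f,zo-.006,zo+.006,tuple(s['position'][:2]),110,zo,.05)
        if len(Q)>20: print(n,len(Q),cv2.minAreaRect(Q.astype(np.float32)),np.median(p[:,2]))
E
```

```text
6.0833 [ 0.48728537 -0.17413511  0.20859716] [-3.02548670e+00 -8.41439452e-01  1.11819756e-03] 0.12662563067905647 [ 0.66868719  0.0115465  -1.99225901] [ 0.06011674 -0.03659604  0.00117142]
5197 [ 561.15063538 -131.44825206   36.4144161 ] 23.534004457003203 0.07400026097311249
[35, 38, 35, 32, 4, 3, 3, 2, 0, 5, 4, 4, 3, 1, 3, 3, 11, 37, 36, 38, 34, 37, 30, 35, 37, 33, 37, 35, 34, 34, 35, 34, 35, 36, 32, 34, 33, 34, 34, 36, 28, 37, 33, 31, 33, 32, 31, 32, 32, 30, 32, 30, 31, 31, 30, 31, 30, 31, 28, 31, 30, 29, 30, 18, 2, 3, 3, 2, 4, 2, 3, 2, 4, 2, 3, 0, 21, 29, 29, 31, 29, 28, 30, 30, 30, 28, 35, 31, 31, 31, 32, 28, 34, 32, 32, 31, 33, 34, 32, 32, 36, 33, 33, 33, 33, 34, 34, 34, 34, 33, 35, 35, 35, 36, 35, 36, 35, 35, 35, 36]
a 386 ((494.6772766113281, -170.06265258789062), (58.252403259277344, 63.188453674316406), 27.698991775512695) 0.20434689794046174
b 232 ((480.44677734375, -158.591552734375), (64.24646759033203, 51.576133728027344), 13.386961936950684) 0.20552447212570865
```

View pics/d.png

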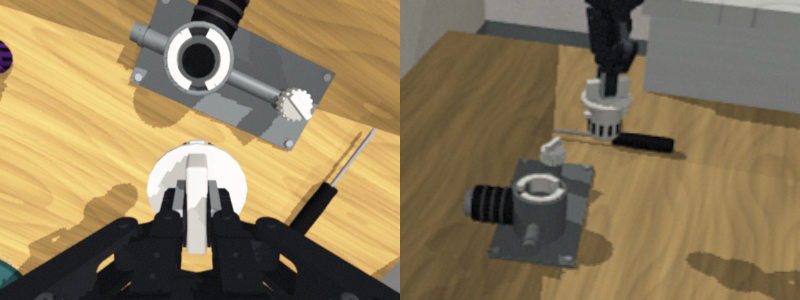

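The picture shows the filter held upright between the fingers, and the ring with its notches at wrist (198,58) in the half-size view. Refined values are well (0.5612, -0.1315) and notch line 30.5°. Moving over and starting the insertion.

Emit:
move_arm(commands=[{"dx": 0.04,"dy": 0.022,"dz": 0,"wx": 0,"wy": 0,"wz": -0.006},{"dx": 0.08,"dy": 0.045,"dz": 0,"wx": 0,"wy": 0,"wz": -0.006},{"dx": 0.099,"dy": 0.0572,"dz": 0,"wx": 0,"wy": 0,"wz": -0.006},{"dx": 0.099,"dy": 0.0572,"dz": -0.03,"wx": 0,"wy": 0,"wz": -0.006},{"dx": 0.099,"dy": 0.0572,"dz": -0.06,"wx": 0,"wy": 0,"wz": -0.006},{"dx": 0.099,"dy": 0.0572,"dz": -0.08,"wx": 0,"wy": 0,"wz": -0.006},{"dx": 0.099,"dy": 0.0572,"dz": -0.09,"wx": 0,"wy": 0,"wz": -0.006},{"dx": 0.099,"dy": 0.0572,"dz": -0.1,"wx": 0,"wy": 0,"wz": -0.006},{"dx": 0.099,"dy": 0.0572,"dz": -0.11,"wx": 0,"wy": 0,"wz": -0.006},{"dx": 0.099,"dy": 0.0572,"dz": -0.12,"wx": 0,"wy": 0,"wz": -0.006},{"dx": 0.099,"dy": 0.0572,"dz": -0.125,"wx": 0,"wy": 0,"wz": -0.006},{"dx": 0.099,"dy": 0.0572,"dz": -0.125,"wx": 0,"wy": 0,"wz": -0.006},{"dx": 0.099,"dy": 0.0572,"dz": -0.125,"wx": 0,"wy": 0,"wz": -0.006}])

```text
time_s: 7.32
position: [0.562, -0.1323, 0.1156]
tool_rot: [3.031, 0.826, 0.0]
ft_force: [-0.7, 0.5, -1.4]
opening: 0.13
grasp_force: 59.8
```

Emit:
move_arm(commands=[{"dx": -0.0005,"dy": 0.0012,"dz": -0.006,"wx": 0,"wy": 0,"wz": 0},{"dx": -0.0005,"dy": 0.0012,"dz": -0.012,"wx": 0,"wy": 0,"wz": 0},{"dx": -0.0005,"dy": 0.0012,"dz": -0.017,"wx": 0,"wy": 0,"wz": 0},{"dx": -0.0005,"dy": 0.0012,"dz": -0.021,"wx": 0,"wy": 0,"wz": 0},{"dx": -0.0005,"dy": 0.0012,"dz": -0.021,"wx": 0,"wy": 0,"wz": 0},{"dx": -0.0005,"dy": 0.0012,"dz": -0.021,"wx": 0,"wy": 0,"wz": 0}])

```text
time_s: 7.82
position: [0.5615, -0.1314, 0.0997]
tool_rot: [-3.031, -0.826, 0.0]
ft_force: [0.8, -0.0, -1.6]
opening: 0.123
grasp_force: 59.9
```

The lugs went into the notches with no contact force. Pushing down to about 48 mm.

Emit:
move_arm(commands=[{"dx": 0,"dy": 0,"dz": -0.005,"wx": 0,"wy": 0,"wz": 0},{"dx": 0,"dy": 0,"dz": -0.01,"wx": 0,"wy": 0,"wz": 0},{"dx": 0,"dy": 0,"dz": -0.014,"wx": 0,"wy": 0,"wz": 0},{"dx": 0,"dy": 0,"dz": -0.0176,"wx": 0,"wy": 0,"wz": 0},{"dx": 0,"dy": 0,"dz": -0.0176,"wx": 0,"wy": 0,"wz": 0},{"dx": 0,"dy": 0,"dz": -0.0176,"wx": 0,"wy": 0,"wz": 0}])

```text
time_s: 8.32
position: [0.5618, -0.1315, 0.0867]
tool_rot: [3.031, 0.826, 0.001]
ft_force: [-1.7, -0.2, 5.8]
opening: 0.127
grasp_force: 61.0
```

Emit:
move_arm(commands=[{"dx": 0,"dy": 0,"dz": 0,"wx": 0,"wy": 0,"wz": -0.07},{"dx": 0,"dy": 0,"dz": 0,"wx": 0,"wy": 0,"wz": -0.14},{"dx": 0,"dy": 0,"dz": 0,"wx": 0,"wy": 0,"wz": -0.21},{"dx": 0,"dy": 0,"dz": 0,"wx": 0,"wy": 0,"wz": -0.28},{"dx": 0,"dy": 0,"dz": 0,"wx": 0,"wy": 0,"wz": -0.35},{"dx": 0,"dy": 0,"dz": 0,"wx": 0,"wy": 0,"wz": -0.42},{"dx": 0,"dy": 0,"dz": 0,"wx": 0,"wy": 0,"wz": -0.49},{"dx": 0,"dy": 0,"dz": 0,"wx": 0,"wy": 0,"wz": -0.55},{"dx": 0,"dy": 0,"dz": 0,"wx": 0,"wy": 0,"wz": -0.6},{"dx": 0,"dy": 0,"dz": 0,"wx": 0,"wy": 0,"wz": -0.64},{"dx": 0,"dy": 0,"dz": 0,"wx": 0,"wy": 0,"wz": -0.67},{"dx": 0,"dy": 0,"dz": 0,"wx": 0,"wy": 0,"wz": -0.69},{"dx": 0,"dy": 0,"dz": 0,"wx": 0,"wy": 0,"wz": -0.69},{"dx": 0,"dy": 0,"dz": 0,"wx": 0,"wy": 0,"wz": -0.69}])

```text
time_s: 9.48
position: [0.5618, -0.132, 0.087]
tool_rot: [3.022, -0.855, 0.002]
ft_force: [-1.5, -1.1, 6.5]
opening: 0.129
grasp_force: 61.1
```

```bash
python3 - <<'E'
from h import *
s=read_state(); r=s['tool_rot']; print(s['time_s'],s['position'],np.degrees(2*np.arctan2(r[1],r[0])),s['opening'],s['ft_force'],s['moment'],s['qpos'])
E
```

```text
9.4833 [ 0.56183855 -0.13201764  0.08704676] -31.603494048080915 0.12870872883275322 [-1.54922353 -1.1370501   6.54271015] [-0.10901071  0.4476468   0.09754031] [ 0.22182228  0.53358793 -0.06360483  1.88522765  0.05035814  0.72331702
 -1.99307231]
```

Emit:
move_arm(commands=[{"dx": 0,"dy": 0,"dz": 0.002,"wx": 0,"wy": 0,"wz": 0},{"dx": 0,"dy": 0,"dz": 0.004,"wx": 0,"wy": 0,"wz": 0},{"dx": 0,"dy": 0,"dz": 0.0067,"wx": 0,"wy": 0,"wz": 0},{"dx": 0,"dy": 0,"dz": 0.0067,"wx": 0,"wy": 0,"wz": 0},{"dx": 0,"dy": 0,"dz": 0.0067,"wx": 0,"wy": 0,"wz": 0}])

```text
time_s: 9.9
position: [0.5617, -0.1319, 0.0919]
tool_rot: [3.022, -0.856, 0.001]
ft_force: [-1.1, -3.1, 4.7]
opening: 0.125
grasp_force: 60.9
```

The force is still upward above the 45 mm level, so the lugs are in the recess. Letting go and backing up.

Emit:
move_arm(commands=[{"dx": 0,"dy": 0,"dz": 0,"wx": 0,"wy": 0,"wz": 0},{"dx": 0,"dy": 0,"dz": 0,"wx": 0,"wy": 0,"wz": 0},{"dx": 0,"dy": 0,"dz": 0,"wx": 0,"wy": 0,"wz": 0},{"dx": 0,"dy": 0,"dz": 0,"wx": 0,"wy": 0,"wz": 0},{"dx": 0,"dy": 0,"dz": 0,"wx": 0,"wy": 0,"wz": 0},{"dx": 0,"dy": 0,"dz": 0,"wx": 0,"wy": 0,"wz": 0},{"dx": 0,"dy": 0,"dz": 0.03,"wx": 0,"wy": 0,"wz": 0},{"dx": 0,"dy": 0,"dz": 0.08,"wx": 0,"wy": 0,"wz": 0},{"dx": 0,"dy": 0,"dz": 0.13,"wx": 0,"wy": 0,"wz": 0},{"dx": -0.05,"dy": -0.01,"dz": 0.17,"wx": 0,"wy": 0,"wz": 0},{"dx": -0.09,"dy": -0.02,"dz": 0.2,"wx": 0,"wy": 0,"wz": 0},{"dx": -0.09,"dy": -0.02,"dz": 0.2,"wx": 0,"wy": 0,"wz": 0},{"dx": -0.09,"dy": -0.02,"dz": 0.2,"wx": 0,"wy": 0,"wz": 0}], jaw=1)

```text
time_s: 10.98
position: [0.4935, -0.1474, 0.2437]
tool_rot: [3.022, -0.859, 0.006]
ft_force: [0.6, 0.1, 0.2]
opening: 0.998
grasp_force: 0.0
```

```bash
python3 - <<'E'
from h import *
import pickle
s=read_state(); r=s['tool_rot']; print(s['time_s'],s['position'],np.degrees(2*np.arctan2(r[1],r[0])),s['opening'])
w=grab('wrist');a=grab('scene');b=grab('side'); pickle.dump((w,a,b),open('s3.pkl','wb'))
save(w,'w4.png')
for n,f in(('w',w),('a',a),('b',b)):
    m,Q,p=ring(f,.08,.098,(.561,-.1315),110,.0895)
    print(n,'flange',len(Q),np.array(cv2.minAreaRect(Q.astype(np.float32))[0]).round(1),np.percentile(p[:,2],[10,50,90]).round(4))
    m,Q,p=ring(f,.1,.13,(.561,-.1315),110,.1155)
    if len(Q)>5: print(n,'bar',len(Q),cv2.minAreaRect(Q.astype(np.float32)),np.percentile(p[:,2],[10,50,90]).round(4))
    m,Q,p=ring(f,.068,.08,(.577,-.2547),110,.074,.022)
    if len(Q)>5: print(n,'cap',len(Q),cv2.minAreaRect(Q.astype(np.float32)),np.percentile(p[:,2],[10,50,90]).round(4))
E
```

```text
10.9833 [ 0.49354382 -0.14741312  0.24367732] -31.729271666534835 0.9981416868129223
w flange 4590 [ 561.1 -131.6] [0.0883 0.0892 0.0902]
w bar 1567 ((560.2181396484375, -132.1781768798828), (13.88137149810791, 55.46586227416992), 58.118595123291016) [0.1135 0.115  0.116 ]
w cap 619 ((576.966552734375, -254.70309448242188), (34.35776901245117, 8.41500473022461), 72.22553253173828) [0.0721 0.0735 0.0745]
a flange 438 [ 565.5 -129.3] [0.0871 0.0893 0.0928]
a bar 225 ((567.4295043945312, -126.30119323730469), (22.268245697021484, 58.5440673828125), 58.1557502746582) [0.1034 0.1127 0.1165]
a cap 60 ((580.1629028320312, -252.92263793945312), (36.888214111328125, 9.551594734191895), 66.27591705322266) [0.0701 0.0723 0.0747]
b flange 267 [ 556.3 -123.5] [0.0884 0.0904 0.0943]
b bar 171 ((555.7266235351562, -119.96347045898438), (27.428621292114258, 69.83992004394531), 55.654571533203125) [0.1025 0.113  0.1169]
b cap 31 ((574.1610107421875, -249.39816284179688), (42.28419876098633, 10.104915618896484), 74.97622680664062) [0.0711 0.074  0.0753]
```

View pics/w4.png

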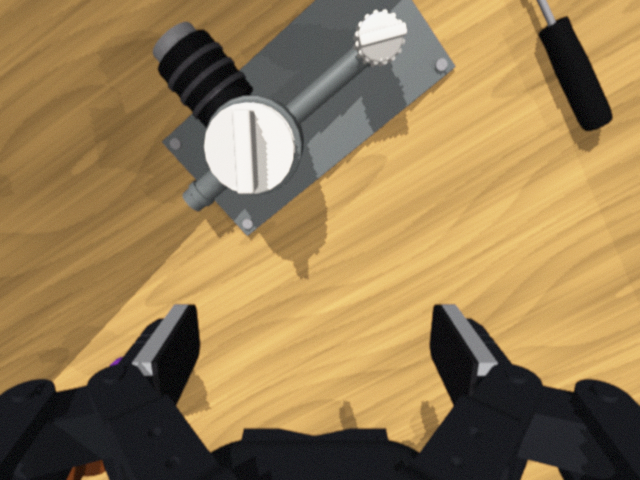

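The wrist view shows the filter seated in the well at (251,145). Its flange top is at 89 mm and its bar top at 115 mm, which are the locked heights (unlocked would be 4 mm lower). The cap is at (381,37), its bar still at 72°. Moving over the cap.

Emit:
move_arm(commands=[{"dx": 0.1113,"dy": -0.143,"dz": -0.058,"wx": 0,"wy": 0,"wz": 1},{"dx": 0.1113,"dy": -0.143,"dz": -0.058,"wx": 0,"wy": 0,"wz": 1},{"dx": 0.1113,"dy": -0.143,"dz": -0.058,"wx": 0,"wy": 0,"wz": 1},{"dx": 0.1113,"dy": -0.143,"dz": -0.058,"wx": 0,"wy": 0,"wz": 1},{"dx": 0.1113,"dy": -0.143,"dz": -0.058,"wx": 0,"wy": 0,"wz": 1},{"dx": 0.1113,"dy": -0.143,"dz": -0.058,"wx": 0,"wy": 0,"wz": 1},{"dx": 0.1113,"dy": -0.143,"dz": -0.058,"wx": 0,"wy": 0,"wz": 1},{"dx": 0.1113,"dy": -0.143,"dz": -0.058,"wx": 0,"wy": 0,"wz": 1},{"dx": 0.1113,"dy": -0.143,"dz": -0.058,"wx": 0,"wy": 0,"wz": 1},{"dx": 0.1113,"dy": -0.143,"dz": -0.058,"wx": 0,"wy": 0,"wz": 1},{"dx": 0.1113,"dy": -0.143,"dz": -0.058,"wx": 0,"wy": 0,"wz": 1},{"dx": 0.1113,"dy": -0.143,"dz": -0.058,"wx": 0,"wy": 0,"wz": 1},{"dx": 0.1113,"dy": -0.143,"dz": -0.058,"wx": 0,"wy": 0,"wz": 1},{"dx": 0.1113,"dy": -0.143,"dz": -0.058,"wx": 0,"wy": 0,"wz": 1},{"dx": 0.1113,"dy": -0.143,"dz": -0.058,"wx": 0,"wy": 0,"wz": 1}])

```text
time_s: 12.38
position: [0.5777, -0.253, 0.1963]
tool_rot: [-2.741, -1.529, 0.001]
ft_force: [-0.4, -0.2, -0.5]
opening: 0.995
grasp_force: 0.0
```

Emit:
move_arm(commands=[{"dx": -0.0009,"dy": -0.0023,"dz": -0.03,"wx": 0,"wy": 0,"wz": 0.154},{"dx": -0.0009,"dy": -0.0023,"dz": -0.07,"wx": 0,"wy": 0,"wz": 0.154},{"dx": -0.0009,"dy": -0.0023,"dz": -0.11,"wx": 0,"wy": 0,"wz": 0.154},{"dx": -0.0009,"dy": -0.0023,"dz": -0.14,"wx": 0,"wy": 0,"wz": 0.154},{"dx": -0.0009,"dy": -0.0023,"dz": -0.16,"wx": 0,"wy": 0,"wz": 0.154},{"dx": -0.0009,"dy": -0.0023,"dz": -0.1757,"wx": 0,"wy": 0,"wz": 0.154},{"dx": -0.0009,"dy": -0.0023,"dz": -0.1757,"wx": 0,"wy": 0,"wz": 0.154},{"dx": -0.0009,"dy": -0.0023,"dz": -0.1757,"wx": 0,"wy": 0,"wz": 0.154}], jaw=0)

```text
time_s: 13.05
position: [0.5769, -0.255, 0.0657]
tool_rot: [-2.537, -1.851, 0.001]
ft_force: [0.6, -0.4, 0.2]
opening: 0.5
grasp_force: 0.0
```

Emit:
move_arm(commands=[{"dx": 0,"dy": 0,"dz": -0.001,"wx": 0,"wy": 0,"wz": 0},{"dx": 0,"dy": 0,"dz": -0.001,"wx": 0,"wy": 0,"wz": 0},{"dx": 0,"dy": 0,"dz": -0.001,"wx": 0,"wy": 0,"wz": 0},{"dx": 0,"dy": 0,"dz": -0.001,"wx": 0,"wy": 0,"wz": 0},{"dx": 0,"dy": 0,"dz": -0.001,"wx": 0,"wy": 0,"wz": 0},{"dx": 0,"dy": 0,"dz": -0.001,"wx": 0,"wy": 0,"wz": 0},{"dx": 0,"dy": 0,"dz": -0.001,"wx": 0,"wy": 0,"wz": 0}], jaw=-1)

```text
time_s: 13.63
position: [0.5771, -0.2555, 0.0669]
tool_rot: [2.537, 1.851, 0.0]
ft_force: [-2.1, 1.0, 5.7]
opening: 0.062
grasp_force: 61.1
```

Emit:
move_arm(commands=[{"dx": 0,"dy": 0,"dz": 0,"wx": 0,"wy": 0,"wz": -0.07},{"dx": 0,"dy": 0,"dz": 0,"wx": 0,"wy": 0,"wz": -0.14},{"dx": 0,"dy": 0,"dz": 0,"wx": 0,"wy": 0,"wz": -0.21},{"dx": 0,"dy": 0,"dz": 0,"wx": 0,"wy": 0,"wz": -0.28},{"dx": 0,"dy": 0,"dz": 0,"wx": 0,"wy": 0,"wz": -0.35},{"dx": 0,"dy": 0,"dz": 0,"wx": 0,"wy": 0,"wz": -0.42},{"dx": 0,"dy": 0,"dz": 0,"wx": 0,"wy": 0,"wz": -0.49},{"dx": 0,"dy": 0,"dz": 0,"wx": 0,"wy": 0,"wz": -0.56},{"dx": 0,"dy": 0,"dz": 0,"wx": 0,"wy": 0,"wz": -0.62},{"dx": 0,"dy": 0,"dz": 0,"wx": 0,"wy": 0,"wz": -0.67},{"dx": 0,"dy": 0,"dz": 0,"wx": 0,"wy": 0,"wz": -0.71},{"dx": 0,"dy": 0,"dz": 0,"wx": 0,"wy": 0,"wz": -0.74},{"dx": 0,"dy": 0,"dz": 0,"wx": 0,"wy": 0,"wz": -0.75},{"dx": 0,"dy": 0,"dz": 0,"wx": 0,"wy": 0,"wz": -0.75},{"dx": 0,"dy": 0,"dz": 0,"wx": 0,"wy": 0,"wz": -0.75}])

```text
time_s: 14.88
position: [0.5775, -0.256, 0.0669]
tool_rot: [3.137, 0.134, 0.003]
ft_force: [-1.8, -1.2, 6.8]
opening: 0.069
grasp_force: 61.5
```

```bash
python3 - <<'E'
from h import *
s=read_state(); r=s['tool_rot']; print(s['time_s'],s['position'],np.degrees(2*np.arctan2(r[1],r[0])),s['opening'],s['ft_force'],s['moment'],s['qpos'])
E
```

```text
14.8833 [ 0.57747284 -0.25598106  0.06689933] 4.881361660672528 0.06945921216977309 [-1.80704328 -1.18656878  6.84976464] [-0.12899279  0.38199775  0.49010795] [ 0.39978923  0.63472812 -0.04891693  1.75574913  0.04404677  0.75000111
 -1.157386  ]
```

The moment of 0.49 N m is well above the 0.06 N m of friction, so the cap is against its stop. Releasing and retreating.

Emit:
move_arm(commands=[{"dx": 0,"dy": 0,"dz": 0,"wx": 0,"wy": 0,"wz": 0},{"dx": 0,"dy": 0,"dz": 0,"wx": 0,"wy": 0,"wz": 0},{"dx": 0,"dy": 0,"dz": 0,"wx": 0,"wy": 0,"wz": 0},{"dx": 0,"dy": 0,"dz": 0,"wx": 0,"wy": 0,"wz": 0},{"dx": 0,"dy": 0,"dz": 0.03,"wx": 0,"wy": 0,"wz": 0},{"dx": 0,"dy": 0,"dz": 0.08,"wx": 0,"wy": 0,"wz": 0},{"dx": 0,"dy": 0,"dz": 0.13,"wx": 0,"wy": 0,"wz": 0},{"dx": -0.04,"dy": 0,"dz": 0.18,"wx": 0,"wy": 0,"wz": 0},{"dx": -0.08,"dy": 0.02,"dz": 0.23,"wx": 0,"wy": 0,"wz": 0},{"dx": -0.1,"dy": 0.04,"dz": 0.27,"wx": 0,"wy": 0,"wz": 0},{"dx": -0.1,"dy": 0.05,"dz": 0.27,"wx": 0,"wy": 0,"wz": 0},{"dx": -0.1,"dy": 0.05,"dz": 0.27,"wx": 0,"wy": 0,"wz": 0},{"dx": -0.1,"dy": 0.05,"dz": 0.27,"wx": 0,"wy": 0,"wz": 0}], jaw=0)

```text
time_s: 15.97
position: [0.5022, -0.2175, 0.268]
tool_rot: [3.138, 0.132, 0.002]
ft_force: [0.2, -0.5, -0.3]
opening: 0.496
grasp_force: 0.0
```

```bash
python3 - <<'E'
from h import *
import pickle
s=read_state(); print(s['time_s'],s['position'],s['opening'])
w=grab('wrist');a=grab('scene');b=grab('side')
save(w,'w5.png'); a0,b0=pickle.load(open('s0.pkl','rb'))
for n,f in(('w',w),('a',a)):
    for nm,l,h,c,z,R in(('flange',.08,.098,(.561,-.1315),.0895,.045),('bar',.1,.13,(.561,-.1315),.1155,.045),('cap',.068,.08,(.577,-.2547),.074,.022)):
        m,Q,p=ring(f,l,h,c,110,z,R)
        if len(Q)>5: print(n,nm,len(Q),cv2.minAreaRect(Q.astype(np.float32)),np.percentile(p[:,2],[10,50,90]).round(4))
# bystanders: changes in the scene picture
d=(np.abs(a['img'].astype(int)-a0['img']).max(-1)>60).astype(np.uint8)
n,l,st,ce=cv2.connectedComponentsWithStats(d)
print([(ce[i].round().tolist(),int(st[i,4])) for i in range(1,n) if st[i,4]>25])
E
```

```text
15.9667 [ 0.50215288 -0.21749574  0.26804518] 0.4961540386984341
w flange 4184 ((561.4108276367188, -131.61781311035156), (65.397705078125, 64.12892150878906), 51.26960754394531) [0.0882 0.0892 0.0903]
w bar 1528 ((560.884765625, -132.7896270751953), (14.181007385253906, 56.80260467529297), 58.567955017089844) [0.1104 0.1149 0.1159]
w cap 447 ((577.4949340820312, -255.02609252929688), (33.528900146484375, 8.221519470214844), 6.90989875793457) [0.0718 0.0734 0.0745]
a flange 433 ((565.542236328125, -129.29071044921875), (65.53815460205078, 62.7481575012207), 89.92302703857422) [0.087  0.0894 0.0927]
a bar 228 ((568.096923828125, -126.37500762939453), (22.860973358154297, 59.92923355102539), 58.96556091308594) [0.1028 0.1134 0.1166]
a cap 59 ((581.3792114257812, -252.414306640625), (36.68659210205078, 9.307124137878418), 7.688724517822266) [0.0699 0.0735 0.0754]
[([148.0, 4.0], 76), ([190.0, 4.0], 91), ([246.0, 14.0], 1310), ([297.0, 17.0], 788), ([419.0, 7.0], 102), ([449.0, 10.0], 115), ([464.0, 6.0], 40), ([477.0, 5.0], 37), ([389.0, 14.0], 64), ([256.0, 68.0], 3505), ([517.0, 41.0], 522), ([545.0, 46.0], 88), ([405.0, 62.0], 114), ([385.0, 96.0], 284), ([364.0, 102.0], 96), ([347.0, 116.0], 38), ([374.0, 121.0], 37), ([295.0, 205.0], 426), ([457.0, 247.0], 899)]
```

View pics/w5.png

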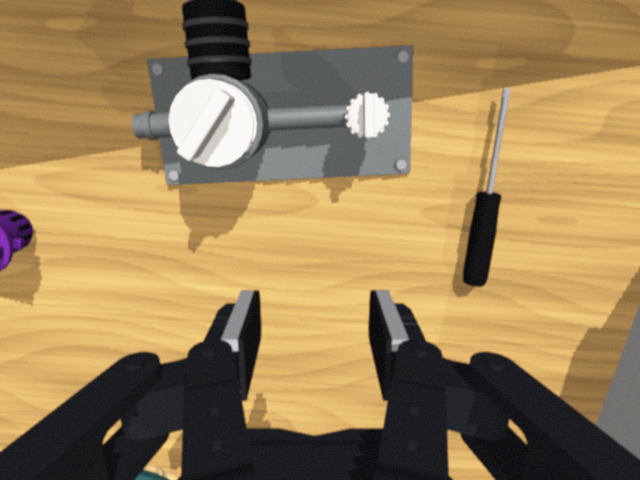

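The last view shows the filter locked in the well at (213,121) and the cap bar at (367,115), lying at about 7° and parallel to the pump's x axis, so it is shut. Nothing else in the scene has moved. Handing in.

```bash
python3 -c "
from workcell import manip; print(manip.sign_off())"
```

```text
the job is handed in; nothing more can be done
None
```

The filter is back in the pump and locked, the drain cap is turned fully shut, the gripper has let go of everything, and the job is handed in at about 16 s with the bottle, cup and screwdriver unmoved.

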